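Free the jammed drawer

TASK

The top drawer of the little bench cabinet jams: inside, a circuit board lies propped on the step of the parts tray, and its transformer catches behind the cabinet's front rail. Pull the drawer by its bar handle until you feel the board catch (never over 20 N), ease the drawer back a little, draw the board towards the drawer front so that its back end drops off the step and it lies flat on the drawer floor, then pull the drawer wide open by the handle and let go. Leave the blue spool and the yellow meter beside the cabinet where they are.

Things in the scene. Friction and masses are not known exactly. Their poses are not given: they have to be found in the camera images.
- drawer: Top drawer, blue front, slides out along its own -x. Origin: at bench height (z 0) under the middle of the INNER face of the front panel; x to the drawer's back, y to its left, z up. Front panel x -12 to 0, 296 wide, z 73 to 125 mm. Inner floor at z 86, inner width 248, side walls 34 mm above the floor. 2 to 3 N of friction; stays where left; end stop at 205 to 228 mm of opening.
- drawer_floor (a point): Point on the drawer floor at the middle of the front panel (drawer x 0, y 0, z 86 mm). A grey parts tray is fixed in the drawer's back; its step is 20 mm above the drawer floor from x 175 to 200 mm, then 32 mm behind that; to move the board forward in the drawer, first ease the drawer back in so that the rail does not hold the transformer. The step spans the drawer's width.
- handle: Steel bar handle fixed to the drawer front; same frame as the drawer's. Bar 11 mm thick, 130 mm long along y, on two 9 mm posts at y -60 and +60 mm; 34 mm of clear space between bar and front panel: it can be hooked from above with shut fingertips behind the bar.
- handle_mid (a point): Middle of the handle bar: x -52, y 0, z 106 mm in the drawer's frame.
- cabinet: Grey steel cabinet, fixed, 310 deep x 300 wide x 150 mm high, lower drawer shut. Origin: at bench height under the middle of its front face; x to the back, parallel to the drawer's x. Drawer opening = x of the cabinet's origin in the drawer's frame (0 when shut, 55 to 78 mm at the start).
- rail_edge (a point): Middle of the lower edge, front side, of the cabinet's front rail: 119 mm above the bench. The rail is 10 mm thick (cabinet x 0 to 10) and closes the space under the cabinet's top down to 33 mm above the drawer floor.
- board: Green circuit board 150 (x) x 64 (y) x 4 mm, 130 to 250 g. Origin: centre of its underside; x to its back end, z up. At first its front edge is on the drawer floor about 40 mm behind the front panel, its back end about 13 mm over the step, pitched up 8 degrees; the jam may push it 12 mm back. Drawing it 15 to 35 mm forward in the drawer drops its back end off the step.
- board_front (a point): Middle of the board's lower front edge (board x -75, z 0). At the back end stands a black and copper transformer, 34 x 50 x 22 mm high, leaning back 10 degrees; its front face is at about board x 43 mm, its highest edge 29 mm above the board's underside. With the board propped it catches behind the rail at 140 to 160 mm of opening; with the board flat it passes under..
- connector (a point): Middle of the upper BACK edge of the white connector block on the board: x -49, y 0, z 24 mm in the board's frame. The block is 12 (x) x 48 (y) x 20 mm high, board x -61 to -49. A fingertip set down behind it (between block and rail) can draw the board forward while the drawer is open about 105 to 125 mm.
- spool: Blue spool of solder wire, 60 mm across, 45 mm high, standing loose on the bench to the right (-y) of the cabinet. Origin: centre of its underside.
- meter: Yellow hand-held multimeter, 150 x 75 x 42 mm, lying loose on the bench to the left (+y) of the cabinet. Origin: centre of its underside.

How it is judged (in metres and radians):
On the way, in this order (a step that is already met when the one before it is completed fails the run):
1. the drawer is pulled by its handle (fingers pulling on the bar) until the propped board is felt to catch on the rail, with 1.5 to 20 N (contact force between board and cabinet above 1.5 N and contact force between the fingers and handle above 0.5 N and x of drawer in the frame of cabinet below -0.125 m and angle between board's own z axis and vertical above 0.1 rad), for 0.05 s.
2. the board lies flat on the drawer floor in front of the step (within 3 degrees), the drawer not open beyond 160 mm (angle between board's own z axis and vertical below 0.06 rad and z of board in the frame of drawer between 0.082 and 0.092 m and x of board in the frame of drawer between 0.065 and 0.103 m and y of board in the frame of drawer between -0.1 and 0.1 m and x of drawer in the frame of cabinet above -0.16 m), for 0.2 s.
3. the drawer is pulled by its handle to at least 185 mm of opening (x of drawer in the frame of cabinet below -0.185 m and contact force between the fingers and handle above 0.5 N), for 0.05 s.
At the end, for the whole second after the job is handed in: The drawer stands open by at least 185 mm, the board lies at rest flat (within 3 degrees) on the drawer floor in front of the step, and the robot touches nothing (x of drawer in the frame of cabinet below -0.185 m and angle between board's own z axis and vertical below 0.06 rad and z of board in the frame of drawer between 0.082 and 0.092 m and x of board in the frame of drawer between 0.065 and 0.103 m and y of board in the frame of drawer between -0.1 and 0.1 m and linear speed of board below 0.02 m/s and contact force between each of the arm, the fingers and anything else below 0.2 N).
It fails at once if the board is strained against the cabinet with more than 20 N (contact force between board and cabinet above 20 N).
It fails at once if the board is pressed or pinched by the gripper with more than 20 N (contact force between the fingers and board above 20 N).
It fails at once if the board is lifted more than 30 mm above where it started (z of board in the frame of drawer above 0.127291 m).
It fails at once if the spool is shifted by more than 15 mm (distance of spool from where it was at the start of the episode above 0.015 m).
It fails at once if the meter is shifted by more than 15 mm (distance of meter from where it was at the start of the episode above 0.015 m).
It also fails if it takes over 58 s, if anything falls off the work surface, if the arm or the gripper's body presses on something with over 40 N, if the wrist force passes 120 N, or if a joint passes its speed limit or range.

ROBOT

A 6-joint arm with a two-finger parallel gripper is mounted at the origin on the work surface. World frame = base frame: x ahead of the robot, y to its left, z up, the work surface at z = 0. Lengths are in mm, angles in degrees, forces in N, time in s.
With the tool pointing down it reaches from about 325 to 1000 mm from the base axis. Payload 5.1 kg.
Tool frame: the origin (TCP) lies on the centre line of the jaws, within the pads' length; the fingertips stand 14 mm ahead of it and the grasp point (between the pads) lies 5 mm behind it; z points along the fingers, y is the line along which they close (so a half turn about z gives the same grasp; the last joint's range is limited). The gripper opens to 85 mm and grips with 20 to 120 N. Pads are 22 mm wide; open, the fingers measure 114 mm over their backs; the gripper's body (76 mm by 85 mm) begins 54 mm behind the grasp point. The pads swing forward as they close: fully open they stand 13 mm farther back than shut.
Start: joints at [-68.904, 7.093, 94.555, -0, 78.352, -4.733], TCP at [283.163, -585.067, 245.322] pointing down, gripper open.
Joint ranges: [-149.61, 149.61], [-58.7, 133.49], [1.44, 155.28], [-77.14, 257.14], [18.33, 153.61], [-166.67, 166.67]. Speed limits (degrees/s): [147.25, 147.25, 180, 180, 180, 180].

INTERFACE

Orientations are given as a 3x3 rotation matrix whose columns are the frame's x, y, z axes.
In Python, from rig import sensors, cams, bot gives the robot as it stands. The module is installed in compiled form; this text tells all that it offers.
- The arm moves only by the shell command python3 -m pendant 'ROWS'. ROWS is JSON, a list of rows, each a list of 3 entries, a list of its own where there are three numbers: the finger opening in m, from 0 to 0.0854, then the shift along the tool's x, y, z in m, then the turn about the tool's z in degrees. In form: [[grip, [dx, dy, dz], spin], ...]. A call has exactly 10 rows; each row is the pose to reach, as a shift and turn from the pose commanded when the call began, along the tool's axes at that moment; what a row does not reach only later rows make up. A row lasts 1/8 s, in which the tool goes at most 62.5 mm and 10.7 degrees, less where a joint would pass 70% of its speed; a pose out of reach is approached as far as the arm can. A call with a gripper value outside its range is refused whole. The fingers move at their own pace and stop on an object; the grip force is fixed at half the most. Time passes only in rows, so rows that repeat a pose let the fingers close, or fill a call up. It gives the time, the measured TCP pose, the force, the opening and the grip force at its end, in the units of the state.
- sensors.state(): the state, without advancing time (a new reading comes with each control period).
- cams.grab_frame(name): name is "scene" or "top" or "wrist"; returns a dict with "frame" (384x512x3 uint8, red, green, blue), "fx", "fy", "cx", "cy" (pixels), "pose" (4x4, takes a point from camera to world coordinates). Camera axes: x right, y up, looking along -z (the intrinsics and any distortion apply to the point x, -y, -z); pixel columns grow to the right and rows downward; lengths in mm; the calibration is good to about 2 mm. A picture is of the moment at which its call begins. There is no depth.
- bot.sign_off(): hands the job in; it is judged then, once.
The state is a dict: "time": time; "q": joint angles; "joint_vel": joint speeds; "effort": joint torques, N m; "eef_pos": TCP position; "eef_rot": TCP orientation; "wrist_force": force on the tool from outside, world axes, zero at the start; "moment": the same for the moment, N m; "gripper_width": finger opening in mm; "finger_force": force on a finger pad.
Only numpy, scipy, OpenCV 4.12 (cv2) and the standard library are available. Lean on these libraries where they do the work, as an engineer would, in place of code of your own. Each camera call takes 0.05 s, during which the arm holds its last target. There are 200 camera calls.

## Working session

There is one attempt and no reset: what is moved stays moved. The work goes in short steps, Python scripts to look and compute and a shell command to move; the robot and the scene stay as the last step left them, time stands still between calls to the robot, and variables do not carry over. Pictures are saved under pics/ and viewed, at most 10 in all, crops included, and the job is handed in when it is done.

```bash
mkdir -p pics
python3 - <<'E'
from rig import sensors,cams
import cv2,numpy as np,pickle
s=sensors.state();print(s['time'],s['eef_pos'],np.round(s['eef_rot'],3).tolist(),s['wrist_force'])
for n in('scene','top'):
    f=cams.grab_frame(n);pickle.dump(f,open(n+'.pkl','wb'));print(n,f.keys(),f['fx'],f['fy'],f['cx'],f['cy'],np.round(f['pose'],3).tolist())
    cv2.imwrite(f'pics/{n}0.png',cv2.resize(f['frame'][:,:,::-1],(800,600),interpolation=cv2.INTER_CUBIC))
E
```

```text
0.0 [ 282.95418605 -584.51110403  244.02156572] [[0.9, 0.436, -0.001], [0.436, -0.9, 0.002], [0.0, -0.002, -1.0]] [-0.27033157  0.55866765  0.38154472]
scene dict_keys(['frame', 'fx', 'fy', 'cx', 'cy', 'pose']) 395.49023496960234 395.49023496960234 263.6709424845988 191.3207247497769 [[0.932, -0.291, 0.216, 900.527], [0.362, 0.742, -0.564, -525.874], [0.004, 0.605, 0.797, 908.588], [0.0, 0.0, 0.0, 1.0]]
top dict_keys(['frame', 'fx', 'fy', 'cx', 'cy', 'pose']) 423.1116196130795 423.1116196130795 251.32420586759426 186.2377814096771 [[-0.024, 0.989, -0.145, 517.773], [-1.0, -0.025, -0.005, 55.416], [-0.008, 0.145, 0.989, 1233.266], [0.0, 0.0, 0.0, 1.0]]
```

View pics/scene0.png

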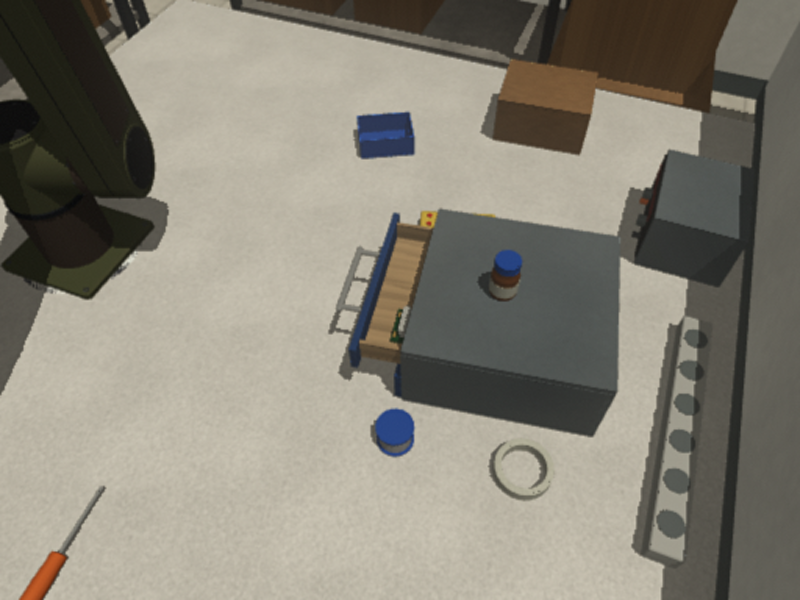

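View pics/top0.png

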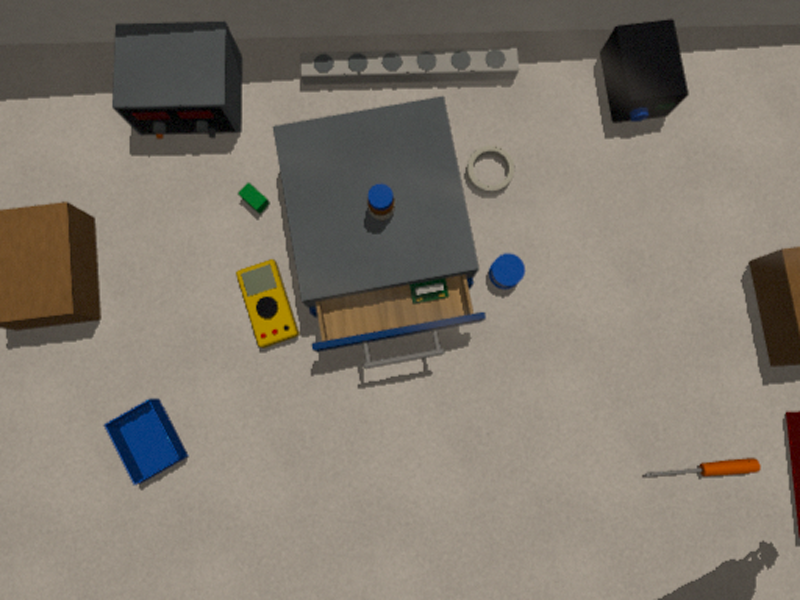

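The top view shows the drawer front edge running (313,346)–(484,317), the handle bar near (366,362)–(443,351), and the board near (428,290), right of centre. The spool is at (507,270) and the meter at (267,304). I'll enlarge the drawer area.

Run:
```python
import pickle,cv2
f=pickle.load(open('top.pkl','rb'))['frame'][:,:,::-1]
cv2.imwrite('pics/top1.png',cv2.resize(f[160:248,190:318],(768,528),interpolation=cv2.INTER_CUBIC))
```

```text
(no output)
```

View pics/top1.png

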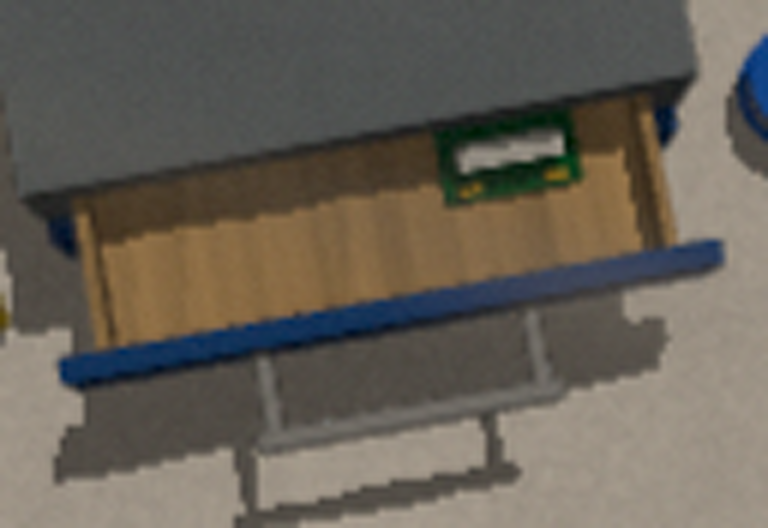

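```bash
cat > h.py <<'E'
import numpy as np,pickle
def ray(f,u,v,z):
    P=f['pose'];d=P[:3,:3]@np.array([(u-f['cx'])/f['fx'],-(v-f['cy'])/f['fy'],-1]);o=P[:3,3]
    return o+d*(z-o[2])/d[2]
def proj(f,p):
    P=f['pose'];c=P[:3,:3].T@(np.asarray(p)-P[:3,3]);return f['cx']+f['fx']*c[0]/-c[2],f['cy']-f['fy']*c[1]/-c[2]
E
python3 - <<'E'
from h import *
f=pickle.load(open('top.pkl','rb'))
for n,a,b,z in [('bar',(262,443),(560,388),106),('panel',(62,360),(720,240),125),('cab',(22,195),(695,74),150),('board',(447,203),(580,181),90),('connback',(457,150),(563,130),110),('connfront',(459,173),(566,152),108)]:
    A,B=[ray(f,190+(p[0]-2.5)/6,160+(p[1]-2.5)/6,z) for p in(a,b)]
    d=A-B;print(n,A.round(1),B.round(1),((A+B)/2).round(1),np.hypot(*d[:2]).round(1),np.degrees(np.arctan2(-d[0],d[1])).round(2))
E
```

```text
bar [557.7 111.7 106. ] [578.7 -20.6 106. ] [568.2  45.6 106. ] 134.0 9.02
panel [595.1 197.5 125. ] [640.6 -91.7 125. ] [617.9  52.9 125. ] 292.8 8.94
cab [664.9 211.1 150. ] [710.4 -80.8 150. ] [687.6  65.2 150. ] 295.4 8.87
board [664.5  26.6  90. ] [673.1 -34.   90. ] [668.8  -3.7  90. ] 61.3 8.03
connback [685.7  22.  110. ] [693.6 -25.7 110. ] [689.6  -1.9 110. ] 48.3 9.35
connfront [675.6  21.3 108. ] [683.9 -26.8 108. ] [679.7  -2.7 108. ] 48.9 9.76
```

```bash
python3 -m pendant '[[0,[0.044,-0.035,0],2],[0,[0.088,-0.07,0],4],[0,[0.132,-0.105,0],6],[0,[0.176,-0.14,0],8],[0,[0.22,-0.174,0],10],[0,[0.264,-0.209,0],12],[0,[0.308,-0.244,0],14],[0,[0.352,-0.279,0],16],[0,[0.396,-0.314,0],16.9],[0,[0.44,-0.349,0],16.9]]'
```

```text
time: 1.35
eef_pos: [527.4, -77.4, 245.0]
eef_rot: [[0.988, 0.155, -0.0], [0.155, -0.988, -0.0], [-0.0, -0.0, -1.0]]
wrist_force: [1.0, -0.8, 0.2]
gripper_width: 0.0
finger_force: 0.0
```

```bash
python3 -m pendant '[[0,[0.025,-0.035,0],0],[0,[0.05,-0.07,0],0],[0,[0.075,-0.1,0.01],0],[0,[0.0815,-0.117,0.03],0],[0,[0.0815,-0.117,0.05],0],[0,[0.0815,-0.117,0.07],0],[0,[0.0815,-0.117,0.085],0],[0,[0.0815,-0.117,0.095],0],[0,[0.0815,-0.117,0.095],0],[0,[0.0815,-0.117,0.095],0]]'
python3 - <<'E'
from rig import cams
import cv2,pickle
f=cams.grab_frame('wrist');pickle.dump(f,open('w1.pkl','wb'))
cv2.imwrite('pics/w1.png',cv2.resize(f['frame'][:,:,::-1],(800,600),interpolation=cv2.INTER_CUBIC))
E
```

```text
time: 2.6
eef_pos: [590.1, 48.8, 151.2]
eef_rot: [[0.988, 0.155, 0.001], [0.155, -0.988, -0.0], [0.001, 0.0, -1.0]]
wrist_force: [0.3, -0.6, 0.0]
gripper_width: 0.3
finger_force: 0.0
```

View pics/w1.png

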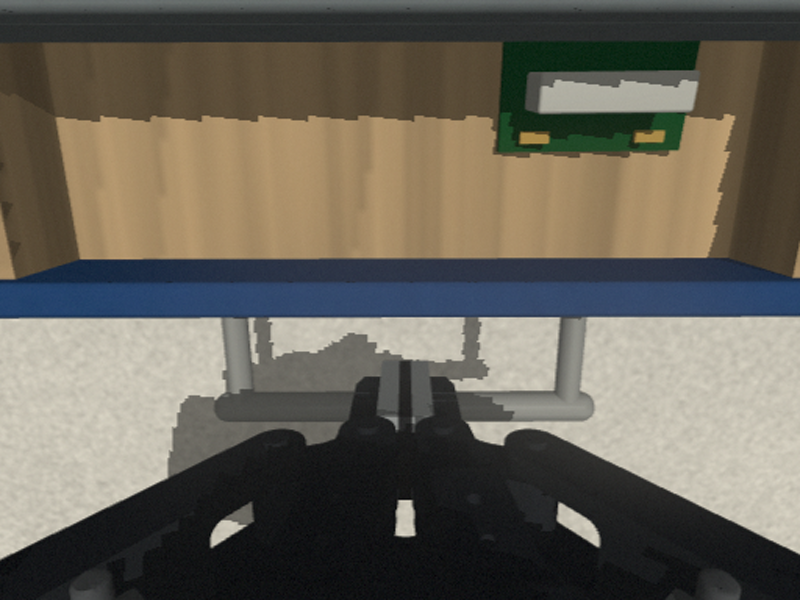

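The wrist view shows the fingertips centred over the bar/panel gap. The panel's outer top edge is at row 317, its inner edge at 281, and the bar's middle is near (405,406). The yaw is aligned.

Run:
```python
from h import *
f=pickle.load(open('w1.pkl','rb'))
o=np.array([590.1,48.8]);y=np.radians(8.93);X=np.array([np.cos(y),np.sin(y)]);Y=np.array([-X[1],X[0]])
for n,u,v,z in [('panel out',405,317,125),('panel in',405,281,125),('barmid',405,406,106),('barL',215,406,106),('barR',594,406,106),('bar hi edge',500,392,106),('conn topback L',540,71,113.5),('conn topback R',698,71,113.5),('boardfront L',498,152,90),('bf R',682,150,90)]:
    p=ray(f,u*.64-.2,v*.64-.2,z);d=p[:2]-o;print(n,p.round(1),'rel tool',(d@X).round(1),(d@Y).round(1))
```

```text
panel out [609.   51.2 125. ] rel tool 19.0 -0.6
panel in [620.5  53.  125. ] rel tool 30.7 -0.6
barmid [568.8  44.8 106. ] rel tool -21.6 -0.6
barL [557.9 114.8 106. ] rel tool -21.5 70.2
barR [579.7 -24.9 106. ] rel tool -21.8 -71.2
bar hi edge [579.8  10.9 106. ] rel tool -16.0 -35.8
conn topback L [688.1  22.5 113.5] rel tool 92.7 -41.2
conn topback R [695.4 -24.4 113.5] rel tool 92.7 -88.7
boardfront L [664.1  26.2  90. ] rel tool 69.6 -33.8
bf R [674.9 -38.4  90. ] rel tool 70.3 -99.3
```

```bash
python3 -m pendant '[[0,[0,0,0.02],0],[0,[0,0,0.04],0],[0,[0,0,0.045],0],[0,[-0.004,0,0.045],0],[0,[-0.014,0,0.045],0],[0,[-0.027,0,0.045],0],[0,[-0.042,0,0.045],0],[0,[-0.055,0,0.045],0],[0,[-0.063,0,0.045],0],[0,[-0.067,0,0.045],0]]'
```

```text
time: 3.9
eef_pos: [523.0, 38.5, 105.8]
eef_rot: [[0.988, 0.155, 0.001], [0.155, -0.988, 0.0], [0.001, 0.0, -1.0]]
wrist_force: [2.8, 0.5, 1.0]
gripper_width: 0.1
finger_force: 1.4
```

```bash
python3 -m pendant '[[0,[-0.001,0,0],0],[0,[-0.002,0,0],0],[0,[-0.003,0,0],0],[0,[-0.004,0,0],0],[0,[-0.005,0,0],0],[0,[-0.006,0,0],0],[0,[-0.007,0,0],0],[0,[-0.008,0,0],0],[0,[-0.008,0,0],0],[0,[-0.008,0,0],0]]'
```

```text
time: 5.15
eef_pos: [515.2, 37.4, 105.1]
eef_rot: [[0.988, 0.155, -0.001], [0.155, -0.988, -0.0], [-0.001, -0.0, -1.0]]
wrist_force: [2.1, -0.0, 1.6]
gripper_width: 0.1
finger_force: 1.0
```

```bash
python3 -m pendant '[[0,[-0.0005,0,0],0],[0,[-0.001,0,0],0],[0,[-0.0015,0,0],0],[0,[-0.002,0,0],0],[0,[-0.0025,0,0],0],[0,[-0.003,0,0],0],[0,[-0.0035,0,0],0],[0,[-0.004,0,0],0],[0,[-0.0045,0,0],0],[0,[-0.005,0,0],0]]'
```

```text
time: 6.4
eef_pos: [510.4, 36.6, 105.2]
eef_rot: [[0.988, 0.155, -0.0], [0.155, -0.988, 0.0], [-0.0, -0.0, -1.0]]
wrist_force: [2.5, -0.2, -1.6]
gripper_width: 0.1
finger_force: 1.3
```

```bash
python3 -m pendant '[[0,[-0.0005,0,0],0],[0,[-0.001,0,0],0],[0,[-0.0015,0,0],0],[0,[-0.002,0,0],0],[0,[-0.0025,0,0],0],[0,[-0.003,0,0],0],[0,[-0.0035,0,0],0],[0,[-0.004,0,0],0],[0,[-0.0045,0,0],0],[0,[-0.005,0,0],0]]'
```

```text
time: 7.65
eef_pos: [505.5, 35.8, 105.3]
eef_rot: [[0.988, 0.155, 0.0], [0.155, -0.988, 0.0], [0.0, -0.0, -1.0]]
wrist_force: [5.4, 0.3, -3.7]
gripper_width: -0.2
finger_force: 2.4
```

```bash
python3 -m pendant '[[0,[-0.0005,0,0],0],[0,[-0.001,0,0],0],[0,[-0.0015,0,0],0],[0,[-0.002,0,0],0],[0,[-0.002,0,0],0],[0,[-0.002,0,0],0],[0,[-0.0025,0,0],0],[0,[-0.0025,0,0],0],[0,[-0.0025,0,0],0],[0,[-0.0025,0,0],0]]'
```

```text
time: 8.9
eef_pos: [503.1, 35.4, 105.3]
eef_rot: [[0.988, 0.155, 0.0], [0.155, -0.988, 0.0], [0.0, -0.0, -1.0]]
wrist_force: [4.5, -0.2, -2.6]
gripper_width: 0.2
finger_force: 2.2
```

```bash
python3 -m pendant '[[0,[-0.0005,0,0],0],[0,[-0.001,0,0],0],[0,[-0.0015,0,0],0],[0,[-0.002,0,0],0],[0,[-0.0025,0,0],0],[0,[-0.003,0,0],0],[0,[-0.003,0,0],0],[0,[-0.0035,0,0],0],[0,[-0.0035,0,0],0],[0,[-0.004,0,0],0]]'
```

```text
time: 10.15
eef_pos: [499.1, 34.8, 105.3]
eef_rot: [[0.988, 0.155, 0.0], [0.155, -0.988, 0.0], [0.0, -0.0, -1.0]]
wrist_force: [5.0, 0.7, -2.4]
gripper_width: -0.2
finger_force: 2.4
```

```bash
python3 -m pendant '[[0,[0.006,0,0],0],[0,[0.012,0,0],0],[0,[0.019,0,0],0],[0,[0.028,0,0],0],[0,[0.037,0,0],0],[0,[0.045,0,0],0],[0,[0.051,0,0],0],[0,[0.053,0,0],0],[0,[0.051,0,0],0],[0,[0.047,0,0],0]]'
python3 -m pendant '[[0,[0,0,-0.03],0],[0,[0,0,-0.06],0],[0,[0.01,0.02,-0.09],0],[0,[0.02,0.04,-0.09],0],[0,[0.03,0.05,-0.09],0],[0,[0.03,0.06,-0.09],0],[0,[0.03,0.0645,-0.09],0],[0,[0.03,0.0645,-0.09],0],[0,[0.03,0.0645,-0.09],0],[0,[0.03,0.0645,-0.09],0]]'
python3 - <<'E'
from rig import cams
import cv2,pickle
f=cams.grab_frame('wrist');pickle.dump(f,open('w2.pkl','wb'))
cv2.imwrite('pics/w2.png',cv2.resize(f['frame'][:,:,::-1],(800,600),interpolation=cv2.INTER_CUBIC))
E
```

```text
time: 11.4
eef_pos: [545.7, 42.0, 105.5]
eef_rot: [[0.988, 0.155, 0.001], [0.155, -0.988, -0.0], [0.001, 0.0, -1.0]]
wrist_force: [-0.4, -0.8, 0.1]
gripper_width: -0.1
finger_force: 0.0
time: 12.65
eef_pos: [585.1, -16.6, 195.4]
eef_rot: [[0.988, 0.156, 0.0], [0.156, -0.988, 0.0], [0.0, -0.0, -1.0]]
wrist_force: [0.4, 0.6, -0.2]
gripper_width: 0.0
finger_force: 0.0
```

View pics/w2.png

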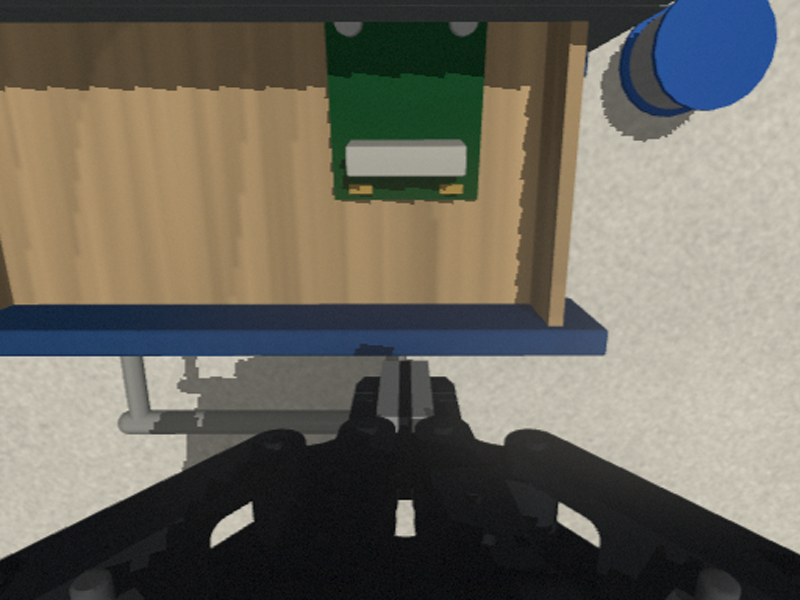

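The board has moved back a little. The connector's upper back edge is at row 141 (cols 348–466), the board front at row 200 (336–478), the panel's inner edge at row 330 and outer at 354, and the rail at about row 21.

Run:
```python
from h import *
f=pickle.load(open('w2.pkl','rb'))
o=np.array([585.1,-16.6]);y=np.radians(8.95);X=np.array([np.cos(y),np.sin(y)]);Y=np.array([-X[1],X[0]])
for n,u,v,z in [('panel out',405,354,125),('panel in',405,330,125),('conn topback L',348,141,113.5),('conn topback R',466,141,113.5),('boardfront L',334,200,90),('bf R',478,200,90),('rail',405,21,119),('railtop',405,8,150),('rside in',545,250,120)]:
    p=ray(f,u*.64-.2,v*.64-.2,z);d=p[:2]-o;print(n,p.round(1),'rel tool',(d@X).round(1),(d@Y).round(1))
```

```text
panel out [574.5 -19.  125. ] rel tool -10.9 -0.7
panel in [584.8 -17.4 125. ] rel tool -0.4 -0.7
conn topback L [654.7  16.2 113.5] rel tool 73.9 21.6
conn topback R [661.9 -29.5 113.5] rel tool 73.9 -24.7
boardfront L [628.9  21.8  90. ] rel tool 49.3 31.1
bf R [639.  -42.1  90. ] rel tool 49.2 -33.6
rail [6.989e+02 6.000e-01 1.190e+02] rel tool 115.1 -0.7
railtop [6.954e+02 1.000e-01 1.500e+02] rel tool 111.5 -0.7
rside in [625.4 -68.  120. ] rel tool 31.8 -57.0
```

Run:
```python
from h import *
f=pickle.load(open('w2.pkl','rb'));print(f['pose'][:3,3]-[585.1,-16.6,195.4])
t=pickle.load(open('top.pkl','rb'));print(ray(t,380*.64,222*.64,150),ray(t,380*.64,190*.64,220))
```

```text
[ 66.82475     10.28262346 129.06285751]
[794.1374954   79.13926886 150.        ] [828.31086117  76.50050565 220.        ]
```

```bash
python3 -m pendant '[[0,[0.04,0.0015,0],0],[0,[0.075,0.0015,0],0],[0,[0.089,0.0015,0],0],[0,[0.089,0.0015,0.02],0],[0,[0.089,0.0015,0.04],0],[0,[0.089,0.0015,0.06],0],[0,[0.089,0.0015,0.072],0],[0,[0.089,0.0015,0.078],0],[0,[0.089,0.0015,0.0795],0],[0,[0.089,0.0015,0.0795],0]]'
python3 - <<'E'
from rig import cams
import cv2,pickle
f=cams.grab_frame('scene');pickle.dump(f,open('s2.pkl','wb'))
cv2.imwrite('pics/s2.png',cv2.resize(f['frame'][110:260,190:390,::-1],(800,600),interpolation=cv2.INTER_CUBIC))
E
```

```text
time: 13.95
eef_pos: [673.8, -4.7, 116.6]
eef_rot: [[0.988, 0.155, 0.001], [0.155, -0.988, -0.0], [0.001, 0.0, -1.0]]
wrist_force: [1.2, -0.2, 0.6]
gripper_width: 0.1
finger_force: 0.0
```

View pics/s2.png

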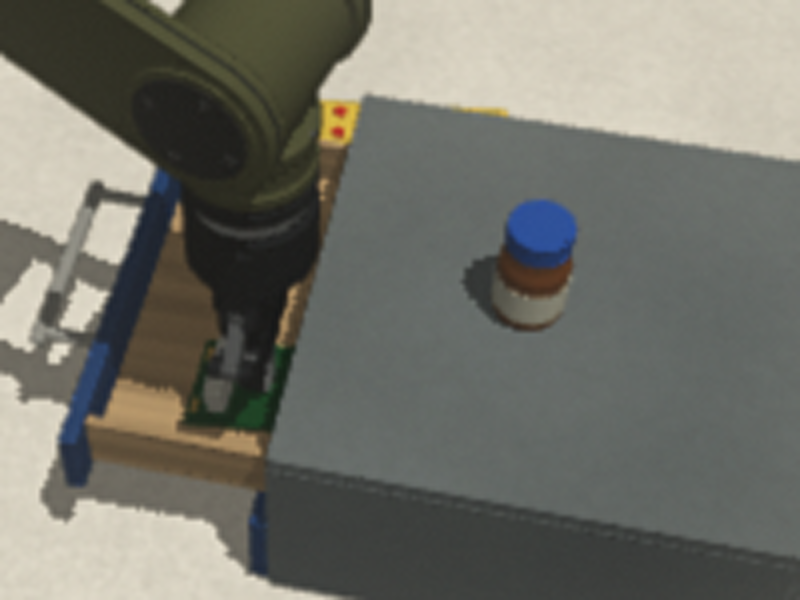

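The fingertips stand behind the white connector at (250,370), clear of the rail, so I can draw the board forward.

```bash
python3 -m pendant '[[0,[-0.003,0,0],0],[0,[-0.006,0,0],0],[0,[-0.009,0,0],0],[0,[-0.012,0,0],0],[0,[-0.015,0,0],0],[0,[-0.018,0,0],0],[0,[-0.021,0,0],0],[0,[-0.024,0,0],0],[0,[-0.027,0,0],0],[0,[-0.030,0,0],0]]'
```

```text
time: 15.25
eef_pos: [643.3, -9.3, 115.7]
eef_rot: [[0.988, 0.155, -0.001], [0.155, -0.988, -0.0], [-0.001, -0.0, -1.0]]
wrist_force: [0.6, 0.1, -1.2]
gripper_width: 0.1
finger_force: 0.0
```

```bash
python3 -m pendant '[[0,[-0.002,0,0],0],[0,[-0.004,0,0],0],[0,[-0.006,0,0],0],[0,[-0.008,0,0],0],[0,[-0.010,0,0],0],[0,[-0.010,0,0],0],[0,[-0.007,0,0],0],[0,[-0.005,0,-0.01],0],[0,[-0.005,0,-0.045],0],[0,[-0.005,0,-0.08],0]]'
python3 -m pendant '[[0,[-0.04,0,0],0],[0,[-0.04,0,0],0],[0,[-0.04,0,0],0],[0,[-0.04,0,0],0],[0,[-0.04,0,0],0],[0,[-0.04,0,0],0],[0,[-0.04,0,0],0],[0,[-0.04,0,0],0],[0,[-0.04,0,0],0],[0,[-0.04,0,0],0]]'
python3 - <<'E'
from rig import cams
import cv2,pickle
f=cams.grab_frame('wrist');pickle.dump(f,open('w3.pkl','wb'))
cv2.imwrite('pics/w3.png',cv2.resize(f['frame'][:,:,::-1],(800,600),interpolation=cv2.INTER_CUBIC))
E
```

```text
time: 16.5
eef_pos: [638.9, -10.1, 197.1]
eef_rot: [[0.988, 0.155, -0.0], [0.155, -0.988, -0.0], [-0.0, -0.0, -1.0]]
wrist_force: [0.5, -0.1, 0.9]
gripper_width: -0.7
finger_force: 0.0
time: 17.75
eef_pos: [599.2, -16.3, 195.9]
eef_rot: [[0.988, 0.155, 0.0], [0.155, -0.988, 0.0], [0.0, 0.0, -1.0]]
wrist_force: [-0.4, -0.6, 0.5]
gripper_width: -0.2
finger_force: 0.0
```

View pics/w3.png

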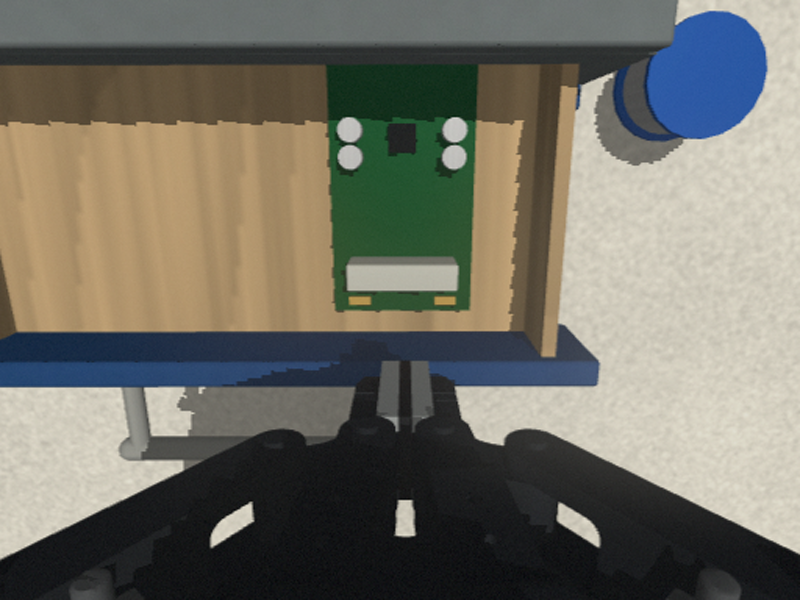

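The board has come forward: front edge at row 310 (cols 334–470) and sides reaching cols 328/477 at row 65. The panel's inner edge is at row 361. Next I check the board's position and pitch.

Run:
```python
from h import *
o=np.array([599.2,-16.3]);y=np.radians(8.95);X=np.array([np.cos(y),np.sin(y)]);Y=np.array([-X[1],X[0]])
f=pickle.load(open('w3.pkl','rb'))
def q(u,v,z):
    d=ray(f,u*.64-.2,v*.64-.2,z)[:2]-o;return np.array([d@X,d@Y]).round(1)
print('in',q(405,361,125),'front',q(334,310,90),q(470,310,90),'conn',q(347,259,110),q(459,259,110))
for r,a,b in[(305,334.5,470.5),(66,327.5,478)]:
    for z in(90,95,100,105,110):
        A,B=q(a,r,z),q(b,r,z);print(r,z,A,(A-B)[1])
print('rail',q(405,64,119))
```

```text
in [-14.1  -0.7] front [-2.3 33.1] [ -2.4 -31.8] conn [26.2 23.9] [ 26.2 -23.7]
305 90 [ 0.2 32.7] 64.6
305 95 [ 1.6 32. ] 63.3
305 100 [ 3.  31.3] 61.900000000000006
305 105 [ 4.5 30.6] 60.5
305 110 [ 5.9 29.9] 59.099999999999994
66 90 [104.9  31.8] 63.400000000000006
66 95 [104.1  31.1] 62.0
66 100 [103.3  30.5] 60.8
66 105 [102.5  29.8] 59.400000000000006
66 110 [101.7  29.1] 58.0
rail [101.   -0.8]
```

```bash
python3 -m pendant '[[0,[-0.015,-0.022,0],0],[0,[-0.03,-0.044,0],0],[0,[-0.0435,-0.06,0],0],[0,[-0.0435,-0.066,0.01],0],[0,[-0.0435,-0.066,0.03],0],[0,[-0.0435,-0.066,0.05],0],[0,[-0.0435,-0.066,0.07],0],[0,[-0.0435,-0.066,0.085],0],[0,[-0.0435,-0.066,0.09],0],[0,[-0.0435,-0.066,0.09],0]]'
```

```text
time: 19.05
eef_pos: [546.1, 42.1, 105.6]
eef_rot: [[0.988, 0.155, -0.0], [0.155, -0.988, 0.0], [-0.0, -0.0, -1.0]]
wrist_force: [0.0, -0.3, 0.5]
gripper_width: -0.1
finger_force: 0.0
```

```bash
python3 -m pendant '[[0,[-0.004,0,0],0],[0,[-0.008,0,0],0],[0,[-0.013,0,0],0],[0,[-0.018,0,0],0],[0,[-0.023,0,0],0],[0,[-0.028,0,0],0],[0,[-0.033,0,0],0],[0,[-0.038,0,0],0],[0,[-0.041,0,0],0],[0,[-0.043,0,0],0]]'
```

```text
time: 20.3
eef_pos: [503.2, 35.5, 105.7]
eef_rot: [[0.988, 0.155, -0.0], [0.155, -0.988, -0.0], [-0.0, -0.0, -1.0]]
wrist_force: [3.7, -0.0, 0.9]
gripper_width: 0.2
finger_force: 1.3
```

```bash
python3 -m pendant '[[0,[-0.002,0,0],0],[0,[-0.004,0,0],0],[0,[-0.006,0,0],0],[0,[-0.008,0,0],0],[0,[-0.010,0,0],0],[0,[-0.012,0,0],0],[0,[-0.014,0,0],0],[0,[-0.016,0,0],0],[0,[-0.018,0,0],0],[0,[-0.018,0,0],0]]'
```

```text
time: 21.55
eef_pos: [485.3, 32.6, 105.7]
eef_rot: [[0.988, 0.155, -0.001], [0.155, -0.988, -0.0], [-0.001, -0.0, -1.0]]
wrist_force: [-0.2, -0.9, 0.8]
gripper_width: -0.1
finger_force: 0.6
```

```bash
python3 -m pendant '[[0,[-0.004,0,0],0],[0,[-0.008,0,0],0],[0,[-0.012,0,0],0],[0,[-0.016,0,0],0],[0,[-0.019,0,0],0],[0,[-0.022,0,0],0],[0,[-0.024,0,0],0],[0,[-0.026,0,0],0],[0,[-0.027,0,0],0],[0,[-0.028,0,0],0]]'
```

```text
time: 22.8
eef_pos: [458.1, 28.4, 105.8]
eef_rot: [[0.988, 0.155, -0.0], [0.155, -0.988, -0.0], [-0.0, 0.0, -1.0]]
wrist_force: [3.5, -1.7, -1.7]
gripper_width: -0.0
finger_force: 1.3
```

```bash
python3 -m pendant '[[0,[0.003,0,0],0],[0,[0.006,0,0],0],[0,[0.006,0,0],0],[0,[0.006,0,-0.02],0],[0,[0.006,0,-0.06],0],[0,[0.006,0,-0.1],0],[0,[0.006,0,-0.13],0],[0,[0.006,0,-0.14],0],[0,[0.006,0,-0.14],0],[0,[0.006,0,-0.14],0]]'
python3 - <<'E'
from rig import cams
import cv2,pickle
f=cams.grab_frame('wrist');pickle.dump(f,open('w4.pkl','wb'))
cv2.imwrite('pics/w4.png',cv2.resize(f['frame'][:,:,::-1],(800,600),interpolation=cv2.INTER_CUBIC))
E
```

```text
time: 24.05
eef_pos: [463.2, 29.3, 243.9]
eef_rot: [[0.988, 0.155, -0.003], [0.155, -0.988, 0.0], [-0.003, -0.001, -1.0]]
wrist_force: [0.3, 0.1, -0.0]
gripper_width: -0.1
finger_force: 0.0
```

View pics/w4.png

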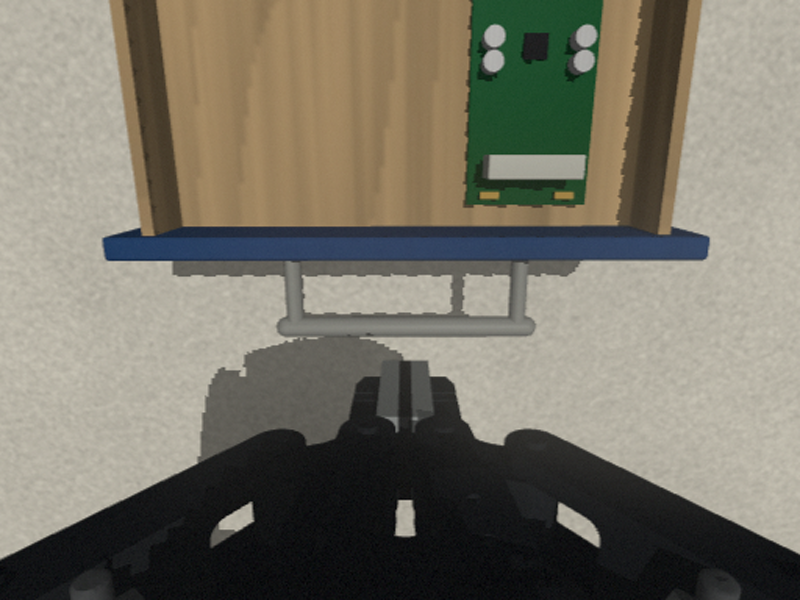

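The drawer is wide open with the panel's inner top edge at row 236. The board front is at row 206, and the gripper is clear of the bar.

Run:
```python
from h import *
f=pickle.load(open('w4.pkl','rb'));y=np.radians(8.95);X=np.array([np.cos(y),np.sin(y)])
q=lambda u,v,z:(ray(f,u*.64-.2,v*.64-.2,z)[:2]@X).round(1)
p=q(405,236,125);c=np.array([599.2,-16.3])@X+101
print('opening',c-p,np.array([687.6,65.2])@X-p,'board front x',q(525,206,90)-p)
```

```text
opening 197.56859650330597 196.57143799496777 board front x 11.0
```

```bash
python3 -c "
from rig import bot;print(bot.sign_off())"
```

```text
the job is handed in; nothing more can be done
None
```

I handed the job in at about 24 s. By camera the drawer stands open about 197 mm with the board flat in front of the step and the gripper clear. The catch was felt at roughly 2.5 N above drawer friction, with the wrist force never reading over 5.4 N. The spool and meter were not approached. The sign-off call returned no verdict.

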